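# Set the imaging boom over the petri dish and clamp it

## Robot

A 6-joint arm with a two-finger parallel gripper is mounted at the origin on a cart in front of the work surface, level with it; the furniture and walls round the work are solid. World frame = base frame: x ahead of the robot, y to its left, z up, the work surface at z = 0. Lengths are in m, angles in rad, forces in N, time in s.
With the tool pointing down it reaches from about 0.375 to 0.9 m from the base axis. Payload 3.1 kg.
Tool frame: the origin (TCP) lies midway between the tips of the shut fingers; the grasp point (between the pads) lies 19 mm behind it; x points along the fingers, y is the direction in which the jaws open and shut, and the axes are right-handed (so a half turn about x gives the same grasp; the last joint's range is limited). The gripper opens to 85 mm and grips with 20 to 120 N. Pads are 22 mm wide; open, the fingers measure 114 mm over their backs; the gripper's body (76 mm by 85 mm) begins 54 mm behind the grasp point. The pads swing forward as they close: fully open they stand 13 mm farther back than shut.
Start: joints at [-1.45, 0.527, 1.433, -0, 1.181, -0.178], TCP at [0.184, -0.597, 0.231] pointing down, gripper open.
Joint ranges: [-3.08, 3.08], [-0.75, 2.2], [0.22, 2.44], [-1.43, 4.57], [0, 2.65], [-2.85, 2.85]. Speed limits (rad/s): [2.79, 2.79, 3.14, 3.14, 3.14, 3.14].

## Interface

Orientations are given as a unit quaternion [x, y, z, w].
In Python, from station import manip gives the robot as it stands.
- The arm moves only by the tool carry_out, never from a script. Its argument "commands" is a list that holds one entry, the list of rows, each a list of 7 numbers: the shift along the tool's x, y, z in units of 25 mm (1.0 is 25 mm), then the turn, a rotation vector about the tool's x, y, z in units of 5 degrees (1.0 is 5 degrees), then the finger opening in mm, from 0 to 85.4. A call has exactly 5 rows; each row is the pose to reach, as a shift and turn from the pose commanded when the call began, along the tool's axes at that moment; what a row does not reach only later rows make up. A row lasts 1/10 s, in which the tool goes at most 50 mm and 8.59 degrees, less where a joint would pass 70% of its speed; a pose out of reach is approached as far as the arm can. A call with a gripper value outside its range is refused whole. The fingers move at their own pace and stop on an object; "force" is the grip in N (left out, the last holds). Time passes only in rows, so rows that repeat a pose let the fingers close, or fill a call up. It gives the time, the measured TCP pose, the force and the opening at its end, in the units of the state.
- manip.sense(): the state, without advancing time (a new reading comes with each control period).
- manip.snapshot(name): name is "scene" or "top" or "wrist"; returns a dict with "image" (420x560x3 uint8, red, green, blue), "fx", "fy", "cx", "cy" (pixels), "rvec" (rotation vector, rad) and "tvec" (3), from world to camera coordinates, as OpenCV has them. Camera axes: x right, y down, z forward; pixel columns grow to the right and rows downward; lengths in m; the calibration is good to about 2 mm. The wrist camera is an equidistant fisheye: a pixel r from the principal point sees the ray r / f radians off the axis. A picture is of the moment at which its call begins. There is no depth.
- manip.sign_off(): hands the job in, once; it reports no verdict.
The state is a dict: "t": time; "q": joint angles; "qd": joint speeds; "tau": joint torques, N m; "tcp_pos": TCP position; "tool_rot": TCP orientation; "force": force on the tool from outside, world axes, zero at the start; "ft_torque": the same for the moment, N m; "finger_gap": opening from 0.0 (shut) to 1.0 (fully open).
Only numpy, scipy, OpenCV 4.12 (cv2) and the standard library are available. Lean on these libraries where they do the work, as an engineer would, in place of code of your own. Each camera call takes 0.05 s, during which the arm holds its last target.

## Task

The camera of the imaging stand must look straight down on the low, flat petri dish on its base: press the spring button on the boom, slide the boom along its track without forcing it until the button pops up in the hole that puts the lens over the petri dish, then push the toggle clamp's handle down until it snaps over and locks the boom. Leave both dishes where they stand and do not knock over or shift the things around.

Things in the scene. Friction and masses are not known exactly. Their poses are not given: they have to be found in the camera images.
- button_top (a point): centre of the top of the boom's black ribbed thumb button (cap 24 mm along the boom, 14 across, 7.5 thick, on a narrow neck), over the slotted track in the top of the fixed aluminium sleeve (34 mm wide, top 185 mm above the table). Axes: y along the boom to the column, x across, z up. Cap top above the sleeve top: 15.5 mm popped up, 11 held down by the track, 8.5 fully in. It starts up in the middle of three holes
- button (a joint): how far the button is pressed in, m. 0: up, its 16 mm shoulder fills a 17.5 mm hole, boom locked. From 0.0045 the shoulder is under the track and button and boom slide together along the slot (about 1 N). 0.007: bottom stop. Spring 4 N at first, 7 N at the stop. Off a hole the track keeps it down; within 1 mm of a hole it pops up unless pressed on. Held down, the cap can be pushed along by its ends (upright face)
- lens (a point): centre of the lens's front face, 109 mm above the table, under the black camera head (46 mm wide, 50 along the boom, 150 to 194 mm above the table) at the sliding boom's free end. Button and lens move together, 262 mm apart along the boom. The lens starts about half-way between the two dishes: one hole to either side is over a dish
- petri_centre (a point): centre of the petri dish (half-way up): the low flat glass dish, 102 mm across, 17 mm high, with foil strips in it. It stands on the stand's base plate under the boom, at one of two marked stations, about 55 mm to one side or the other of where the lens starts
- crystal_centre (a point): centre (half-way up) of the taller glass dish, 97 mm across, 45 mm high, with cotton wool in it; it stands on the other station
- handle_grip (a point): middle of the toggle clamp's black rubber grip, a round bar 60 mm long, 15 to 17 mm thick, on the robot's side of the sleeve; it swings in the upright plane square to the boom. x along the handle towards the clamp, y along the boom, z square to the handle. Open: 47 degrees above level, grip 279 mm above the table, 81 mm from the boom's centre line. Closed: level, 227 mm above the table, 101 mm from it
- clamp_handle (a joint): toggle of the clamp, rad: 0 open (start), 1.36 at dead centre, 1.46 locked on its stop past the centre. The grip takes about 1 N to move, 2 to 3 N over the centre; closing presses the spindle's rubber foot down on the boom
- image_stand: the stand, fixed: origin at table height under the boom's centre line; y along the boom to the column, x away from the robot. Base 160 x 550 x 12 mm. Sleeve y -95 to +205 mm. Middle hole at y = +55; the end holes lie in screwed-down adjustable plates, each set anywhere 48 to 62 mm from the middle hole (no pose tells: feel or look); the slot runs 17 mm past them. Column block y +165 to +205, 194 high; toggle clamp y = -72
- dropper_bottle: bystander: dropper bottle, 33 mm across, 102 mm high, left of the stand; origin under its centre
- sample_cup: bystander: small grey open cup, 54 mm across, 52 mm high, left of the stand; origin under its centre

How it is judged:
On the way, in this order (a step that is already met when the one before it is completed fails the run):
1. the button is pressed in and the boom has been slid off its starting hole (value of joint button above 0.003 m and distance of lens from where it was at the start of the episode above 0.012 m), for 0.05 s.
2. the button has popped up in the hole that puts the lens over the petri dish (value of joint button below 0.0015 m and horizontal distance between lens and petri_centre below 0.012 m), for 0.2 s.
At the end, for the whole second after the job is handed in: The button is fully up (within 1.5 mm) in a hole with the lens within 12 mm of straight above the petri dish's centre, the clamp's handle is past dead centre (joint above 1.40 rad) and stays there; the dishes stand within 6 mm and the bottle and cup within 20 mm of where they were (all of step 2 and value of joint clamp_handle above 1.4 rad and distance of each of petri_centre, crystal_centre from where it was at the start of the episode below 0.006 m and distance of each of dropper_bottle, sample_cup from where it was at the start of the episode below 0.02 m); the robot touches nothing.
It fails at once if the boom, its camera or its button is forced (more than 45 N from the gripper) (contact force between the fingers and camera_boom above 45 N).
It fails at once if the dropper bottle is knocked over (angle between dropper_bottle's own z axis and vertical above 0.5 rad).
It fails at once if the sample cup is knocked over (angle between sample_cup's own z axis and vertical above 0.5 rad).
It also fails if it takes over 38 s, if anything falls off the work surface, if the arm or the gripper's body presses on something with over 40 N, if the wrist force passes 120 N, or if a joint passes its speed limit or range.

## Working session

There is one attempt and no reset: what is moved stays moved. The work goes in short steps, Python scripts to look and compute and a tool call to move; the robot and the scene stay as the last step left them, time stands still between calls to the robot, and variables do not carry over. Pictures are saved under pics/ and viewed, and the job is handed in when it is done.

Besides the shell and the picture viewer there is one more tool, called after ">>>" as a command line: name --argument value ..., lists and objects as JSON in quotes. carry_out: Moves the arm, as the interface text tells. Its arguments: {"type":"object","properties":{"commands":{"type":"array"},"force":{"type":"number"}},"required":["commands"]}

```bash
ls; mkdir -p pics; python3 - <<'E'
from station import manip
import cv2,json
s=manip.sense(); print(s)
for n in ("scene","top","wrist"):
    d=manip.snapshot(n); cv2.imwrite(f"pics/{n}0.png",d["image"][:,:,::-1])
    print(n,{k:v for k,v in d.items() if k!="image"})
E
```

```text
pics
{'t': 0.0, 'q': array([-1.45048397e+00,  5.28471841e-01,  1.43388711e+00,  2.02739575e-06,
        1.18137371e+00, -1.78503227e-01]), 'qd': array([-0.00042037, -0.00046607,  0.00212955,  0.00014898,  0.00152606,
        0.00123068]), 'tau': array([-1.27840678e-03, -4.42358816e+01, -1.78024703e+01, -3.83382358e-04,
        8.50308716e-03, -1.89405893e-05]), 'tcp_pos': array([ 0.18393415, -0.59658883,  0.23033495]), 'tool_rot': array([ 0.6992515 ,  0.10601058, -0.69920616,  0.10449805]), 'force': array([0.78413286, 0.16741823, 0.64591909]), 'ft_torque': array([ 0.00061141, -0.03827845, -0.0191987 ]), 'finger_gap': 0.9962438993239318}
scene {'fx': 394.6546331314677, 'fy': 394.6546331314677, 'cx': 271.5378346293691, 'cy': 204.82696472651665, 'rvec': array([ 1.42626314, -2.08014011,  0.88286529]), 'tvec': array([0.32425879, 0.4757455 , 0.9193306 ])}
top {'fx': 455.3387653675459, 'fy': 455.3387653675459, 'cx': 281.75538899616214, 'cy': 208.56050248447045, 'rvec': array([ 2.1816183 , -2.13247533,  0.10039032]), 'tvec': array([0.08728588, 0.57836623, 1.28911701])}
wrist {'fx': 325.19226210127806, 'fy': 325.19226210127806, 'cx': 282.13958525149934, 'cy': 203.36677815626012, 'rvec': array([-2.31031235,  1.705139  ,  0.27734562]), 'tvec': array([-0.62535033, -0.04067856,  0.38159933])}
```

View pics/scene0.png

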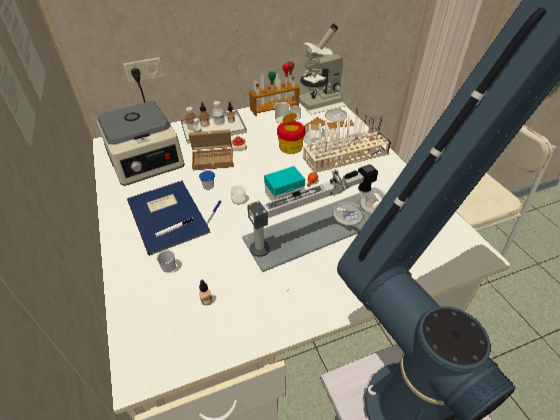

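View pics/top0.png

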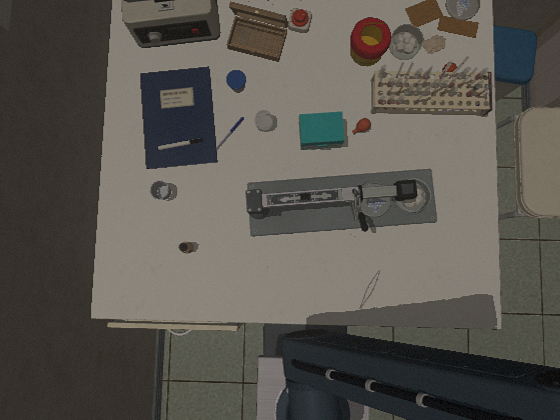

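View pics/wrist0.png

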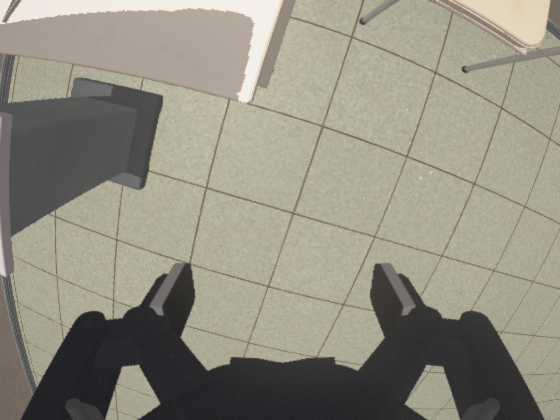

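```bash
python3 - <<'E'
import cv2
a=cv2.imread("pics/top0.png")[160:250,235:450]
cv2.imwrite("pics/top0z.png",cv2.resize(a,None,fx=3.7,fy=3.7,interpolation=cv2.INTER_CUBIC))
a=cv2.imread("pics/scene0.png")[150:275,235:400]
cv2.imwrite("pics/scene0z.png",cv2.resize(a,None,fx=4.7,fy=4.7,interpolation=cv2.INTER_CUBIC))
E
```

```text
(no output)
```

View pics/top0z.png

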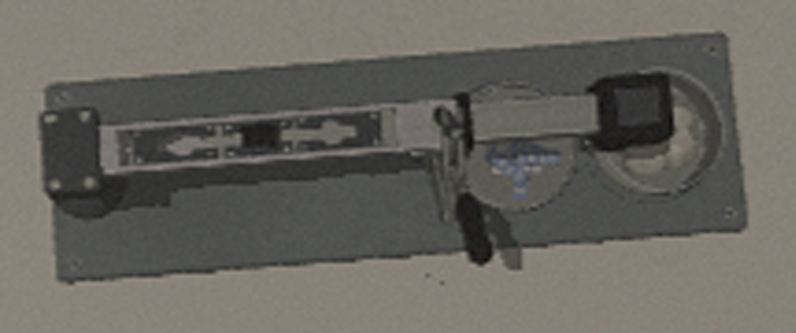

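View pics/scene0z.png

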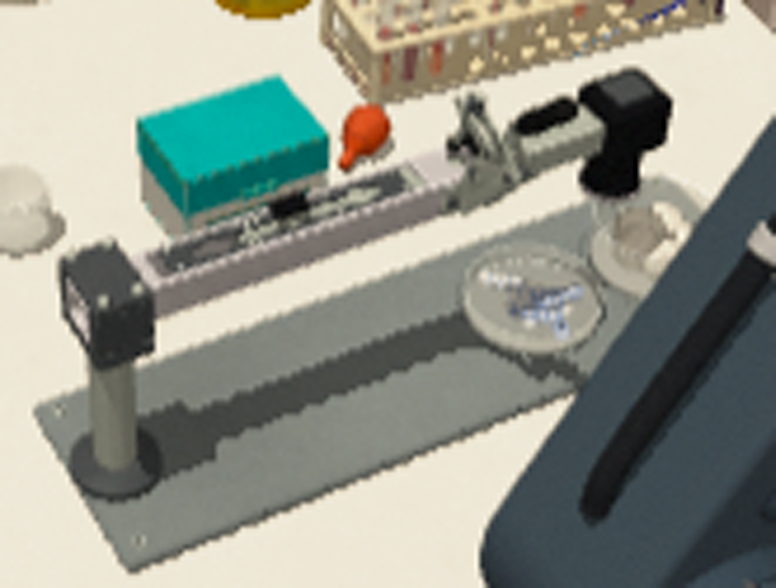

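```bash
cat > h.py <<'E'
import numpy as np, cv2
from scipy.spatial.transform import Rotation as R
def ray(d,uv):
    Rm=cv2.Rodrigues(np.array(d["rvec"],float))[0]; c=-Rm.T@np.array(d["tvec"],float)
    v=np.array([(uv[0]-d["cx"])/d["fx"],(uv[1]-d["cy"])/d["fy"],1.])
    return c,Rm.T@v
def rayf(d,uv):
    Rm=cv2.Rodrigues(np.array(d["rvec"],float))[0]; c=-Rm.T@np.array(d["tvec"],float)
    x,y=uv[0]-d["cx"],uv[1]-d["cy"]; r=np.hypot(x,y)+1e-9; th=r/d["fx"]
    return c,Rm.T@np.array([np.sin(th)*x/r,np.sin(th)*y/r,np.cos(th)])
def onz(cr,z):
    c,v=cr; return c+v*(z-c[2])/v[2]
def tri(a,b):
    c1,v1=a;c2,v2=b;v1=v1/np.linalg.norm(v1);v2=v2/np.linalg.norm(v2)
    t=np.linalg.lstsq(np.c_[v1,-v2],c2-c1,rcond=None)[0]
    p,q=c1+t[0]*v1,c2+t[1]*v2; return (p+q)/2,np.linalg.norm(p-q)
def proj(d,P):
    return cv2.projectPoints(np.array(P,float).reshape(-1,1,3),np.array(d["rvec"],float),np.array(d["tvec"],float),np.array([[d["fx"],0,d["cx"]],[0,d["fy"],d["cy"]],[0,0,1]]),None)[0][:,0]
TOP={'fx':455.3387653675459,'fy':455.3387653675459,'cx':281.75538899616214,'cy':208.56050248447045,'rvec':[2.1816183,-2.13247533,0.10039032],'tvec':[0.08728588,0.57836623,1.28911701]}
SC={'fx':394.6546331314677,'fy':394.6546331314677,'cx':271.5378346293691,'cy':204.82696472651665,'rvec':[1.42626314,-2.08014011,0.88286529],'tvec':[0.32425879,0.4757455,0.9193306]}
def units(pos,q,tgt,tq=None):
    r=R.from_quat(q); t=r.inv().apply(np.array(tgt)-pos)/0.025
    rv=np.zeros(3) if tq is None else (r.inv()*R.from_quat(tq)).as_rotvec()/np.radians(5)
    return np.round(t,2),np.round(rv,2)
E
python3 - <<'E'
from h import *
f=lambda u,v:(235+(u+.5)/3.7-.5,160+(v+.5)/3.7-.5)
g=lambda u,v:(235+(u+.5)/4.7-.5,150+(v+.5)/4.7-.5)
C=[onz(ray(TOP,f(*p)),.012) for p in ((45,88),(725,33),(745,230),(57,282))]
for c in C: print(c)
print([np.linalg.norm(C[i]-C[(i+1)%4]) for i in range(4)])
y=(C[0]+C[3]-C[1]-C[2]);y/=np.linalg.norm(y);print("yaw of boom y",y, "mid",sum(C)/4)
print("btn top",onz(ray(TOP,f(262,137)),.2005), onz(ray(SC,g(290,205)),.2005),tri(ray(TOP,f(262,137)),ray(SC,g(290,205))))
for n,p in dict(colL=(72,150),sleeveEnd=(462,120)).items(): print(n,onz(ray(TOP,f(*p)),.19))
print("handle",onz(ray(TOP,f(473,228)),.279))
print("petri",onz(ray(TOP,f(522,150)),.0205),"crys",onz(ray(TOP,f(660,130)),.04))
print("holes",[onz(ray(TOP,f(*p)),.185) for p in ((185,146),(332,131))])
for q in ((162,196),(187,247)): print("bys",onz(ray(TOP,q),.06))
E
```

```text
[0.65127714 0.20636177 0.012     ]
[ 0.70729675 -0.33704516  0.012     ]
[ 0.54944869 -0.35086571  0.012     ]
[0.49597369 0.1918594  0.012     ]
[np.float64(0.546286821873905), np.float64(0.15845193638724547), np.float64(0.5453532157963542), np.float64(0.15597910762052514)]
yaw of boom y [-0.1003031   0.99495693  0.        ] mid [ 0.60099907 -0.07242243  0.012     ]
btn top [0.58943852 0.03806335 0.2005    ] [0.58898357 0.04159327 0.2005    ] (array([0.59037666, 0.03932648, 0.19846221]), np.float64(0.0029703061300418825))
colL [0.57897203 0.16897741 0.19      ]
sleeveEnd [ 0.6057113  -0.10020764  0.19      ]
handle [ 0.52336474 -0.0938645   0.279     ]
petri [ 0.6082402  -0.17360465  0.0205    ] crys [ 0.62367723 -0.27705734  0.04      ]
holes [array([0.58411009, 0.09087868, 0.185     ]), array([ 0.59681978, -0.01096335,  0.185     ])]
bys [0.60183709 0.44347281 0.06      ]
bys [0.4581404  0.36494706 0.06      ]
```

```bash
python3 - <<'E'
from h import *
from station import manip
s=manip.sense(); r=R.from_quat(s["tool_rot"]); print(r.as_matrix().round(3),s["t"])
for yaw_y in ([-.1003,.995,0],[.1003,-.995,0]):
    x=np.array([0,0,-1.]);y=np.array(yaw_y);M=np.c_[x,y,np.cross(x,y)]
    q=R.from_matrix(M).as_quat();print(q)
    for t in ([.45,-.2,.36],[.5895,.0395,.24]):print(units(s["tcp_pos"],s["tool_rot"],t,q))
E
```

```text
[[-0.     0.294 -0.956]
 [ 0.002 -0.956 -0.294]
 [-1.    -0.002 -0.   ]] 0.15
[-0.03550468  0.70621485  0.03550468  0.70621485]
(array([ -5.15, -12.04, -14.84]), array([-3.373e+01, -3.000e-02, -0.000e+00]))
(array([ -0.34, -19.55, -23.  ]), array([-3.373e+01, -3.000e-02, -0.000e+00]))
[ 0.70621485  0.03550468 -0.70621485  0.03550468]
(array([ -5.15, -12.04, -14.84]), array([ 2.27, -0.  ,  0.02]))
(array([ -0.34, -19.55, -23.  ]), array([ 2.27, -0.  ,  0.02]))
```

>>> carry_out --commands '[[[-2, 0, 0, 0, 0, 0, 0], [-4, -1, -1, 0, 0, 0, 0], [-6, -2.3, -2.6, 0.5, 0, 0, 0], [-6, -3.6, -4.2, 1, 0, 0, 0], [-6, -4.9, -5.8, 1.5, 0, 0, 0]]]'

```text
t: 0.65
tcp_pos: [0.2713, -0.4613, 0.3805]
tool_rot: [0.705, 0.056, -0.704, 0.06]
force: [0.8, 0.0, 0.3]
finger_gap: 0.145
```

>>> carry_out --commands '[[[0, -1.3, -1.5, 0.2, 0, 0, 0], [0, -2.6, -3, 0.4, 0, 0, 0], [0, -3.9, -4.5, 0.6, 0, 0, 0], [0, -5.2, -6, 0.8, 0, 0, 0], [0, -6.5, -7.5, 0.8, 0, 0, 0]]]'

```text
t: 1.15
tcp_pos: [0.4291, -0.2679, 0.3781]
tool_rot: [-0.706, -0.035, 0.706, -0.034]
force: [0.7, -0.4, -1.2]
finger_gap: 0.0
```

```bash
python3 - <<'E'
from h import *
from station import manip
s=manip.sense(); print(s["t"],s["tcp_pos"],s["q"],s["force"])
q=[ 0.70621485 , 0.03550468 ,-0.70621485 , 0.03550468]
print(units(s["tcp_pos"],s["tool_rot"],[.5895,.0395,.26],q))
E
```

```text
1.15 [ 0.42908444 -0.26793098  0.37813133] [-7.79430641e-01  2.13475728e-01  1.51453770e+00  3.24771177e-05
  1.41371866e+00  6.93817343e-01] [ 0.70129752 -0.43139816 -1.22766821]
(array([  4.73, -11.61,  -7.58]), array([-0.03,  0.  ,  0.  ]))
```

>>> carry_out --commands '[[[0, -1.6, -1.1, 0, 0, 0, 0], [0, -3.2, -2.2, 0, 0, 0, 0], [0, -4.8, -3.3, 0, 0, 0, 0], [0, -6.4, -4.3, 0, 0, 0, 0], [0, -8, -5.3, 0, 0, 0, 0]]]'

```text
t: 1.65
tcp_pos: [0.541, -0.0558, 0.378]
tool_rot: [-0.706, -0.035, 0.706, -0.035]
force: [0.8, -0.6, -0.1]
finger_gap: 0.0
```

>>> carry_out --commands '[[[0.5, -1.5, -1, 0, 0, 0, 0], [1.5, -3, -2, 0, 0, 0, 0], [2.5, -3.4, -2.2, 0, 0, 0, 0], [3, -3.4, -2.2, 0, 0, 0, 0], [3, -3.4, -2.2, 0, 0, 0, 0]]]'

```text
t: 2.15
tcp_pos: [0.5853, 0.0321, 0.3008]
tool_rot: [-0.704, -0.035, 0.708, -0.035]
force: [-0.8, 0.1, 0.0]
finger_gap: 0.002
```

```bash
python3 - <<'E'
from h import *
from station import manip
s=manip.sense(); print(s["t"],s["tcp_pos"],s["q"],s["force"])
q=[ 0.70621485 , 0.03550468 ,-0.70621485 , 0.03550468]
print(units(s["tcp_pos"],s["tool_rot"],[.5895,.0395,.205],q))
d=manip.snapshot("wrist"); cv2.imwrite("pics/w1.png",d["image"][:,:,::-1]); print(repr({k:d[k] for k in d if k!="image"}))
d=manip.snapshot("scene"); cv2.imwrite("pics/s1.png",d["image"][:,:,::-1]);
E
```

```text
2.15 [0.58527068 0.03211469 0.30079015] [-1.35353120e-01  4.05394540e-01  1.44294212e+00 -7.08459270e-04
  1.29918908e+00  1.33694672e+00] [-0.79736122  0.05793999  0.01525496]
(array([ 3.83, -0.27, -0.22]), array([-0.02,  0.07,  0.01]))
{'fx': 325.19226210127806, 'fy': 325.19226210127806, 'cx': 282.13958525149934, 'cy': 203.36677815626012, 'rvec': array([-2.13642381,  1.93500972,  0.3194796 ]), 'tvec': array([-0.02686186,  0.49043544,  0.63506338])}
```

View pics/w1.png

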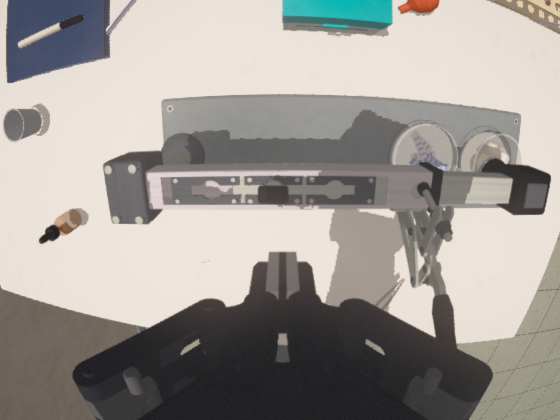

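View pics/s1.png

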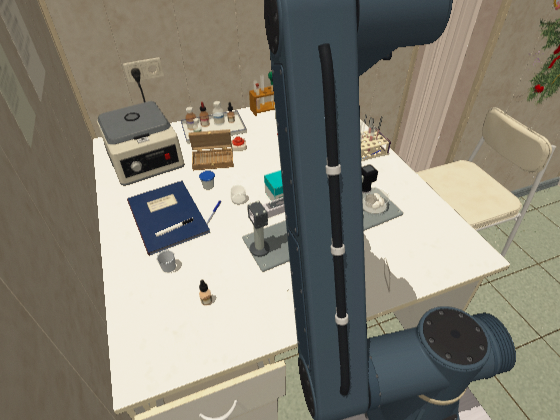

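```bash
python3 - <<'E'
import cv2
a=cv2.imread("pics/w1.png")[150:235,100:395]
cv2.imwrite("pics/w1z.png",cv2.resize(a,None,fx=2.7,fy=2.7,interpolation=cv2.INTER_CUBIC))
from h import *
W={'fx': 325.19226210127806, 'fy': 325.19226210127806, 'cx': 282.13958525149934, 'cy': 203.36677815626012, 'rvec': [-2.13642381,  1.93500972,  0.3194796 ], 'tvec':[-0.02686186,  0.49043544,  0.63506338]}
print("btn",onz(rayf(W,(273,194)),.2005))
for p in ((211,188),(335,190)): print(onz(rayf(W,p),.185))
for p in ((150,187),(428,187)): print("sleeve ends",onz(rayf(W,p),.185))
for p in ((292,254),(275,254)):  print("tip?",onz(rayf(W,p),.30))
print("grip",onz(rayf(W,(441,320)),.279))
E
```

```text
btn [0.59262076 0.03886227 0.2005    ]
[0.58806445 0.09138767 0.185     ]
[ 0.59651536 -0.01240489  0.185     ]
sleeve ends [0.58401924 0.147092   0.185     ]
sleeve ends [ 0.6084106  -0.09672653  0.185     ]
tip? [0.59317701 0.02674922 0.3       ]
tip? [0.59234445 0.03517343 0.3       ]
grip [ 0.53608526 -0.0875261   0.279     ]
```

View pics/w1z.png

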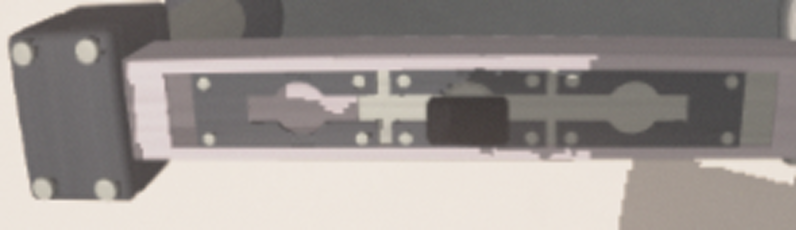

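```bash
cat > m.py <<'E'
from h import *
from station import manip
import sys
s=manip.sense(); print(s["t"],s["tcp_pos"],s["force"])
q=[ 0.70621485 , 0.03550468 ,-0.70621485 , 0.03550468]
print(units(s["tcp_pos"],s["tool_rot"],[float(a) for a in sys.argv[1:4]],q))
E
python3 m.py .591 .039 .205
```

```text
2.25 [0.58702271 0.03097302 0.3037765 ] [ 0.31557037  0.55195738 -0.01879804]
(array([ 3.95, -0.31, -0.19]), array([-0.04, -0.  , -0.01]))
```

>>> carry_out --commands '[[[1.3, -0.3, -0.19, 0, 0, 0, 0], [2.4, -0.3, -0.19, 0, 0, 0, 0], [3.4, -0.3, -0.19, 0, 0, 0, 0], [3.9, -0.3, -0.19, 0, 0, 0, 0], [3.9, -0.3, -0.19, 0, 0, 0, 0]]]'

```text
t: 2.75
tcp_pos: [0.5905, 0.039, 0.2053]
tool_rot: [-0.706, -0.034, 0.707, -0.034]
force: [-0.5, -0.4, 0.0]
finger_gap: 0.003
```

```bash
python3 m.py .591 .039 .195;python3 - <<'E'
from station import manip
import cv2
for n in ("wrist","top"):
    d=manip.snapshot(n); a=d["image"][:,:,::-1]
    cv2.imwrite(f"pics/{n}2.png",cv2.resize(a[150:300,180:380] if n=="wrist" else a[160:250,235:450],None,fx=3.7,fy=3.7,interpolation=cv2.INTER_CUBIC))
E
```

```text
2.75 [0.59051154 0.03902139 0.20526811] [-0.45663981 -0.43117547  0.03689396]
(array([ 0.41,  0.  , -0.02]), array([-0.05,  0.02,  0.  ]))
```

View pics/wrist2.png

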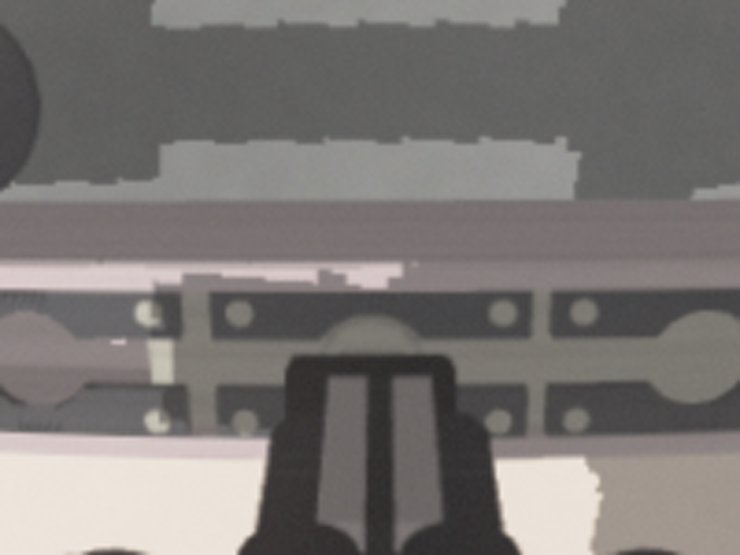

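>>> carry_out --commands '[[[0.1, 0, 0, 0, 0, 0, 0], [0.2, 0, 0, 0, 0, 0, 0], [0.3, 0, 0, 0, 0, 0, 0], [0.4, 0, 0, 0, 0, 0, 0], [0.42, 0, 0, 0, 0, 0, 0]]]'

```text
t: 3.35
tcp_pos: [0.5917, 0.04, 0.196]
tool_rot: [0.707, 0.035, -0.706, 0.035]
force: [-0.3, -0.1, 6.5]
finger_gap: -0.001
```

>>> carry_out --commands '[[[0.05, 0, 0, 0, 0, 0, 0], [0.06, -0.12, 0, 0, 0, 0, 0], [0.06, -0.24, 0, 0, 0, 0, 0], [0.06, -0.36, 0, 0, 0, 0, 0], [0.06, -0.48, 0, 0, 0, 0, 0]]]'

```text
t: 3.85
tcp_pos: [0.5905, 0.0518, 0.1949]
tool_rot: [0.707, 0.034, -0.706, 0.035]
force: [0.5, -1.3, 6.3]
finger_gap: 0.004
```

>>> carry_out --commands '[[[0, -0.12, 0, 0, 0, 0, 0], [0, -0.24, 0, 0, 0, 0, 0], [0, -0.36, 0, 0, 0, 0, 0], [0, -0.48, 0, 0, 0, 0, 0], [0, -0.6, 0, 0, 0, 0, 0]]]'

```text
t: 4.35
tcp_pos: [0.589, 0.0668, 0.1949]
tool_rot: [0.707, 0.034, -0.706, 0.035]
force: [-1.4, -1.2, 6.0]
finger_gap: -0.003
```

```bash
cat > look.py <<'E'
from station import manip
import cv2,sys
k=sys.argv[1]
d=manip.snapshot("wrist"); a=d["image"][:,:,::-1]
cv2.imwrite(f"pics/wf{k}.png",a)
cv2.imwrite(f"pics/wz{k}.png",cv2.resize(a[150:300,180:380],None,fx=3.7,fy=3.7,interpolation=cv2.INTER_CUBIC))
E
python3 look.py 3
```

```text
(no output)
```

View pics/wf3.png

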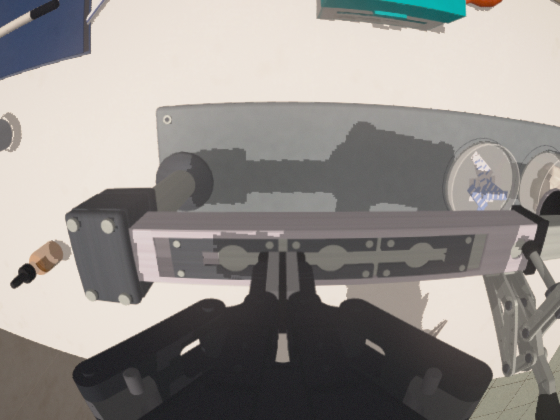

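View pics/wz3.png

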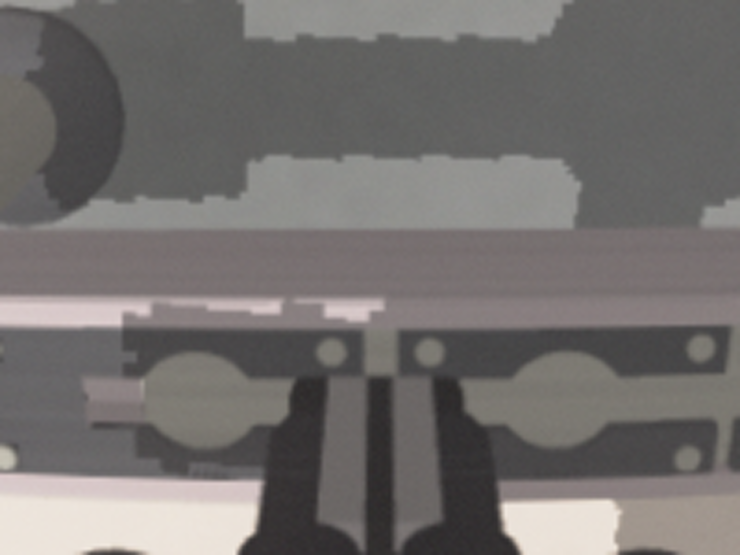

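>>> carry_out --commands '[[[0, -0.12, 0, 0, 0, 0, 0], [0, -0.24, 0, 0, 0, 0, 0], [0, -0.32, 0, 0, 0, 0, 0], [-0.3, -0.32, 0, 0, 0, 0, 0], [-0.6, -0.32, 0, 0, 0, 0, 0]]]'

```text
t: 4.9
tcp_pos: [0.5871, 0.0751, 0.2088]
tool_rot: [-0.706, -0.035, 0.707, -0.035]
force: [-0.2, -0.0, -0.1]
finger_gap: -0.005
```

>>> carry_out --commands '[[[0, 0.4, 0, 0, 0, 0, 0], [0, 1, 0, 0, 0, 0, 0], [0, 1.3, 0, 0, 0, 0, 0], [0.3, 1.3, 0, 0, 0, 0, 0], [0.3, 1.3, 0, 0, 0, 0, 0]]]'

```text
t: 5.4
tcp_pos: [0.5897, 0.0421, 0.1997]
tool_rot: [-0.705, -0.034, 0.707, -0.034]
force: [0.0, 1.0, 0.7]
finger_gap: 0.004
```

```bash
python3 look.py 4
```

```text
(no output)
```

View pics/wz4.png

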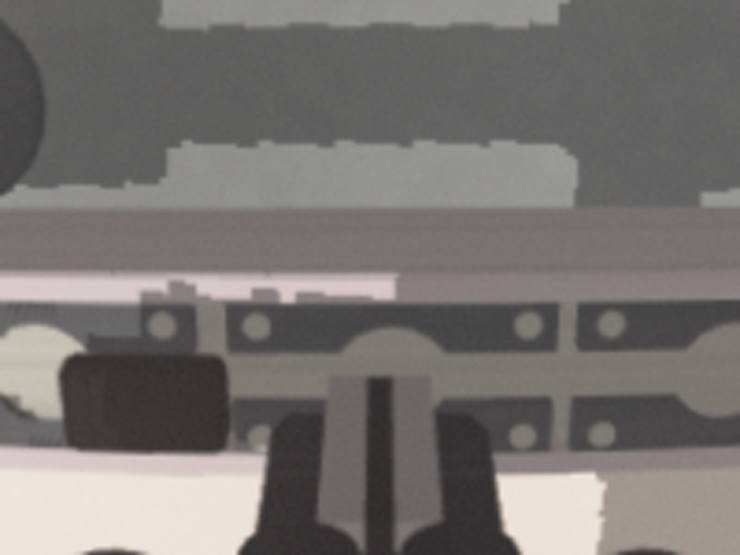

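>>> carry_out --commands '[[[0.4, 0, 0, 0, 0, 0, 0], [0.42, -0.2, 0, 0, 0, 0, 0], [0.42, -0.4, 0, 0, 0, 0, 0], [0.42, -0.55, 0, 0, 0, 0, 0], [0.42, -0.65, 0, 0, 0, 0, 0]]]'

```text
t: 5.95
tcp_pos: [0.5893, 0.0579, 0.1908]
tool_rot: [0.706, 0.034, -0.706, 0.037]
force: [0.0, -6.3, -1.8]
finger_gap: -0.002
```

>>> carry_out --commands '[[[0, -0.06, 0, 0, 0, 0, 0], [0, -0.12, 0, 0, 0, 0, 0], [0, -0.18, 0, 0, 0, 0, 0], [0, -0.24, 0, 0, 0, 0, 0], [0, -0.3, 0, 0, 0, 0, 0]]]'

```text
t: 6.45
tcp_pos: [0.5886, 0.0643, 0.1907]
tool_rot: [-0.706, -0.034, 0.706, -0.036]
force: [0.8, -6.3, -1.5]
finger_gap: -0.001
```

```bash
python3 look.py 5
```

```text
(no output)
```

View pics/wz5.png

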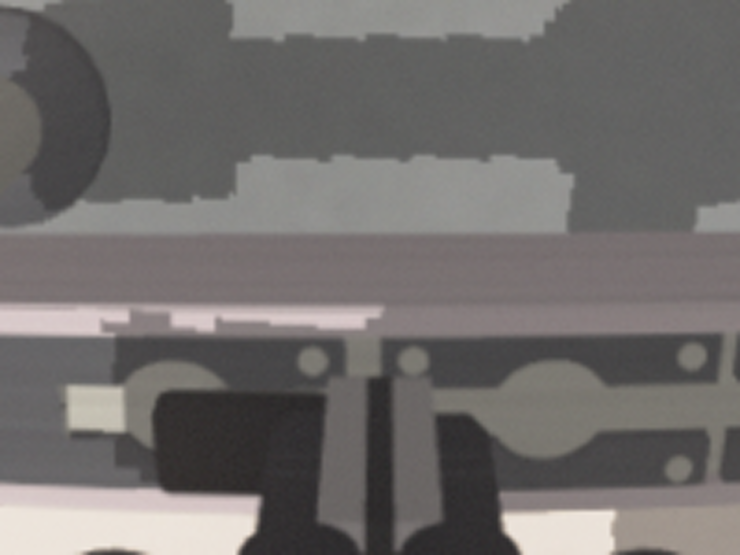

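>>> carry_out --commands '[[[0, -0.05, 0, 0, 0, 0, 0], [0, -0.1, 0, 0, 0, 0, 0], [0, -0.15, 0, 0, 0, 0, 0], [0, -0.2, 0, 0, 0, 0, 0], [0, -0.24, 0, 0, 0, 0, 0]]]'

```text
t: 7.0
tcp_pos: [0.588, 0.0706, 0.1909]
tool_rot: [0.706, 0.034, -0.706, 0.036]
force: [0.4, -5.6, -0.4]
finger_gap: 0.001
```

>>> carry_out --commands '[[[0, -0.03, 0, 0, 0, 0, 0], [0, -0.06, 0, 0, 0, 0, 0], [0, -0.09, 0, 0, 0, 0, 0], [0, -0.11, 0, 0, 0, 0, 0], [0, -0.13, 0, 0, 0, 0, 0]]]'

```text
t: 7.5
tcp_pos: [0.5876, 0.0754, 0.1915]
tool_rot: [0.707, 0.035, -0.706, 0.035]
force: [-2.6, -2.4, 5.1]
finger_gap: 0.001
```

```bash
python3 look.py 6; python3 m.py .59 .06 .22
```

```text
7.55 [0.5876228  0.07533791 0.19149301] [-0.6254992  -2.52265023  6.02561882]
(array([-1.14,  0.62, -0.03]), array([-0.02, -0.01, -0.01]))
```

View pics/wz6.png

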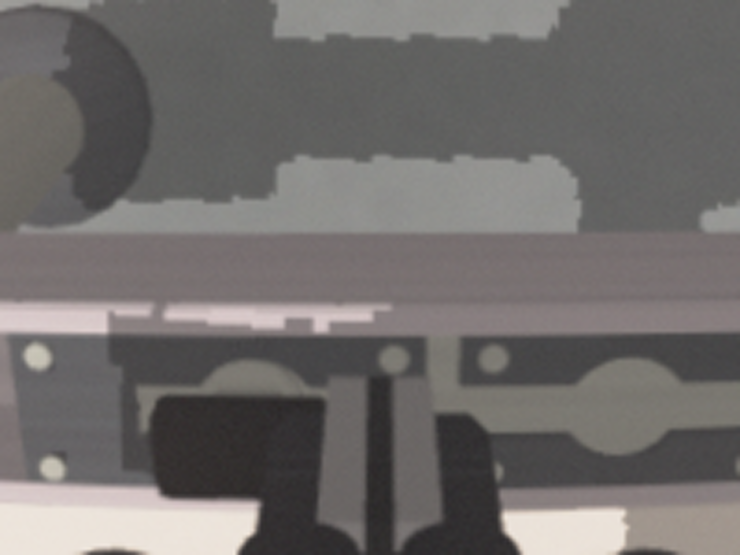

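>>> carry_out --commands '[[[0, 0.1, 0, 0, 0, 0, 0], [0, 0.3, 0, 0, 0, 0, 0], [0, 0.5, 0, 0, 0, 0, 0], [0, 0.7, 0, 0, 0, 0, 0], [0, 0.8, 0, 0, 0, 0, 0]]]'

```text
t: 8.05
tcp_pos: [0.5894, 0.0548, 0.1901]
tool_rot: [-0.706, -0.034, 0.707, -0.035]
force: [0.5, -0.0, 0.3]
finger_gap: 0.0
```

```bash
python3 look.py 7; python3 m.py .59 .06 .22
```

```text
8.1 [0.58945966 0.05453437 0.19018078] [ 0.71629073 -0.61053338  0.696564  ]
(array([-1.19, -0.22, -0.04]), array([-0.04,  0.01, -0.  ]))
```

View pics/wz7.png

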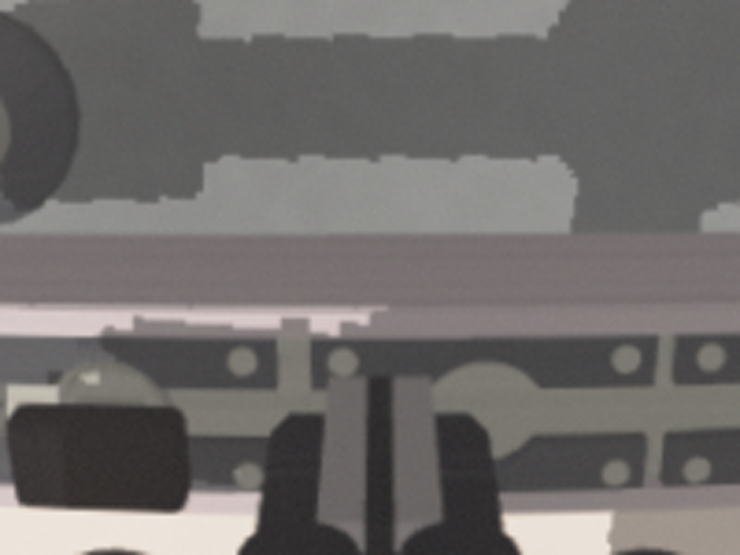

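```bash
python3 m.py .522 -.0955 .335
```

```text
8.1 [0.58945966 0.05453437 0.19018078] [ 0.71629073 -0.61053338  0.696564  ]
(array([-5.79,  5.71,  3.27]), array([-0.04,  0.01, -0.  ]))
```

>>> carry_out --commands '[[[-1.2, 0, 0, 0, 0, 0, 0], [-3, 0, 0, 0, 0, 0, 0], [-4.8, 0.3, 0.5, 0, 0, 0, 0], [-5.8, 1.6, 1.4, 0, 0, 0, 0], [-5.8, 3.2, 2.6, 0, 0, 0, 0]]]'

```text
t: 8.6
tcp_pos: [0.5353, -0.0311, 0.3402]
tool_rot: [0.71, 0.035, -0.703, 0.037]
force: [1.1, -1.2, -0.5]
finger_gap: 0.002
```

>>> carry_out --commands '[[[0, 1.4, 0.67, 0, 0, 0, 0], [0, 2.4, 0.67, 0, 0, 0, 0], [0, 2.5, 0.67, 0, 0, 0, 0], [0, 2.5, 0.67, 0, 0, 0, 0], [0, 2.5, 0.67, 0, 0, 0, 0]]]'

```text
t: 9.1
tcp_pos: [0.522, -0.0934, 0.3354]
tool_rot: [-0.706, -0.035, 0.706, -0.035]
force: [0.5, 0.4, -0.3]
finger_gap: 0.002
```

```bash
python3 m.py .522 -.0955 .3;python3 look.py 8;python3 - <<'E'
from station import manip
import cv2
for n in ("scene","top"):
    d=manip.snapshot(n); a=d["image"][:,:,::-1]
    cv2.imwrite(f"pics/{n}8.png",cv2.resize(a[150:275,235:400] if n=="scene" else a[160:250,235:450],None,fx=3.7,fy=3.7,interpolation=cv2.INTER_CUBIC))
E
```

```text
9.1 [ 0.52197616 -0.09342133  0.33537937] [ 0.48128462  0.44454259 -0.29697909]
(array([1.42, 0.08, 0.01]), array([-0.02,  0.01,  0.01]))
```

View pics/wf8.png

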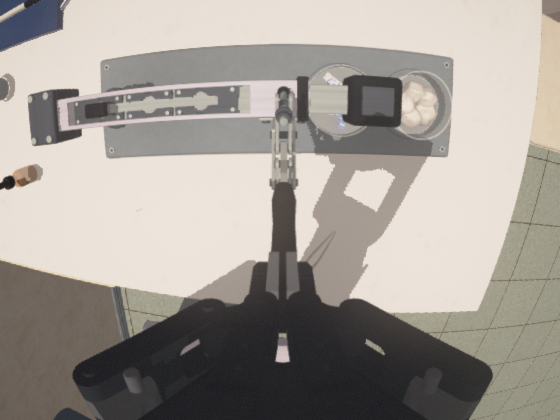

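View pics/top8.png

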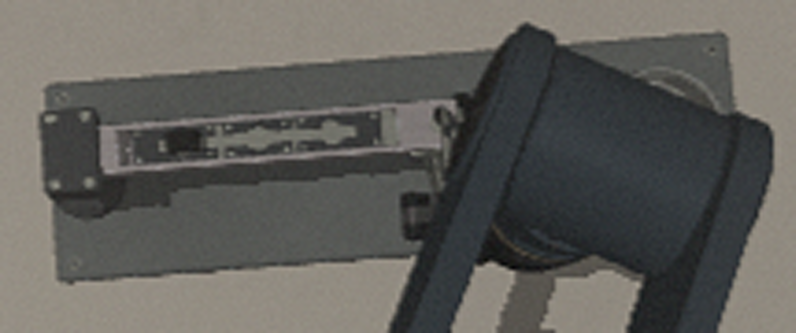

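View pics/scene8.png

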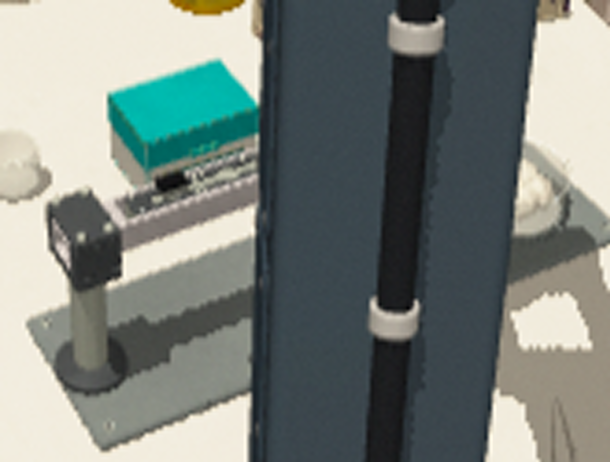

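>>> carry_out --commands '[[[0.6, 0.05, 0, 0, 0, 0, 0], [1.1, 0.05, 0, 0, 0, 0, 0], [1.5, 0.05, 0, 0, 0, 0, 0], [1.8, 0.05, 0, 0, 0, 0, 0], [2.0, 0.05, 0.05, 0, 0, 0, 0]]]'

```text
t: 9.75
tcp_pos: [0.5211, -0.0953, 0.2853]
tool_rot: [-0.706, -0.035, 0.706, -0.035]
force: [-0.0, 0.6, 1.9]
finger_gap: -0.006
```

>>> carry_out --commands '[[[0.2, 0, 0.12, 0, 0, 0, 0], [0.4, 0, 0.24, 0, 0, 0, 0], [0.6, 0, 0.35, 0, 0, 0, 0], [0.8, 0, 0.44, 0, 0, 0, 0], [1.0, 0, 0.52, 0, 0, 0, 0]]]'

```text
t: 10.25
tcp_pos: [0.5076, -0.0971, 0.2605]
tool_rot: [-0.706, -0.035, 0.706, -0.035]
force: [-0.4, 0.1, 2.9]
finger_gap: -0.002
```

>>> carry_out --commands '[[[0.2, 0, 0.06, 0, 0, 0, 0], [0.4, 0, 0.12, 0, 0, 0, 0], [0.6, 0, 0.16, 0, 0, 0, 0], [0.75, 0, 0.18, 0, 0, 0, 0], [0.85, 0, 0.18, 0, 0, 0, 0]]]'

```text
t: 10.75
tcp_pos: [0.5033, -0.0973, 0.2388]
tool_rot: [-0.706, -0.035, 0.706, -0.035]
force: [-0.4, -0.7, 1.7]
finger_gap: -0.0
```

>>> carry_out --commands '[[[0.08, 0, 0, 0, 0, 0, 0], [0.16, 0, 0, 0, 0, 0, 0], [0.24, 0, 0, 0, 0, 0, 0], [0.3, 0, 0, 0, 0, 0, 0], [0.3, 0, 0, 0, 0, 0, 0]]]'

```text
t: 11.25
tcp_pos: [0.5038, -0.0975, 0.2348]
tool_rot: [0.707, 0.034, -0.706, 0.035]
force: [-5.3, 2.2, 18.3]
finger_gap: 0.0
```

>>> carry_out --commands '[[[-0.4, 0, 0, 0, 0, 0, 0], [-1.4, 0, 0.3, 0, 0, 0, 0], [-3, 0, 1, 0, 0, 0, 0], [-4.5, 0, 2, 0, 0, 0, 0], [-5, 0, 3, 0, 0, 0, 0]]]'

```text
t: 11.75
tcp_pos: [0.4305, -0.1057, 0.3607]
tool_rot: [0.709, 0.033, -0.704, 0.036]
force: [-0.5, -0.1, 0.4]
finger_gap: -0.001
```

>>> carry_out --commands '[[[0, 1, 0.6, 0, 0, 0, 0], [0, 2.4, 1, 0, 0, 0, 0], [0, 4, 1, 0, 0, 0, 0], [0, 5.6, 1, 0, 0, 0, 0], [0, 6.5, 1, 0, 0, 0, 0]]]'

```text
t: 12.25
tcp_pos: [0.4205, -0.2721, 0.3571]
tool_rot: [0.707, 0.033, -0.706, 0.035]
force: [0.0, 1.2, 0.3]
finger_gap: -0.005
```

>>> carry_out --commands '[[[0, 1.2, 0, 0, 0, 0, 0], [0, 2.6, 0, 0, 0, 0, 0], [0, 4, 0, 0, 0, 0, 0], [0, 5, 0, 0, 0, 0, 0], [0, 5, 0, 0, 0, 0, 0]]]'

```text
t: 12.75
tcp_pos: [0.4325, -0.397, 0.3562]
tool_rot: [0.707, 0.033, -0.706, 0.034]
force: [-0.3, 0.9, -0.7]
finger_gap: 0.002
```

```bash
python3 look.py 9;python3 - <<'E'
from station import manip
import cv2
for n in ("scene","top"):
    d=manip.snapshot(n); a=d["image"][:,:,::-1]
    cv2.imwrite(f"pics/{n}9f.png",a)
    cv2.imwrite(f"pics/{n}9.png",cv2.resize(a[150:275,235:400],None,fx=4.7,fy=4.7,interpolation=cv2.INTER_CUBIC) if n=="scene" else cv2.resize(a[160:250,235:450],None,fx=3.7,fy=3.7,interpolation=cv2.INTER_CUBIC))
E
```

```text
(no output)
```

View pics/top9.png

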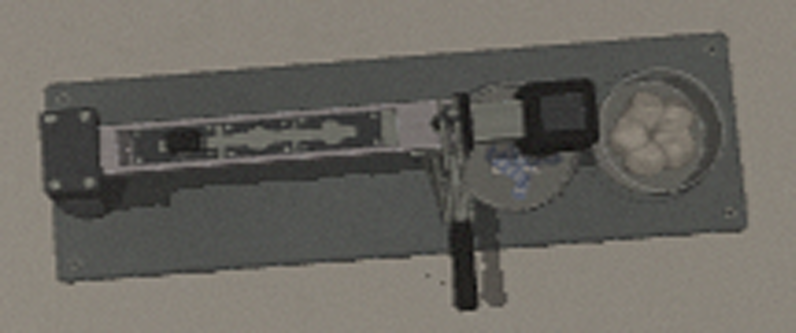

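View pics/scene9.png

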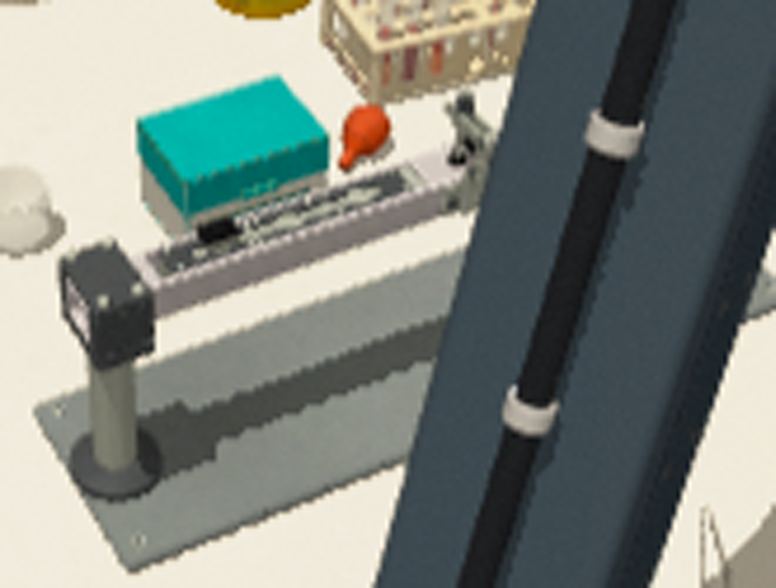

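View pics/top9f.png

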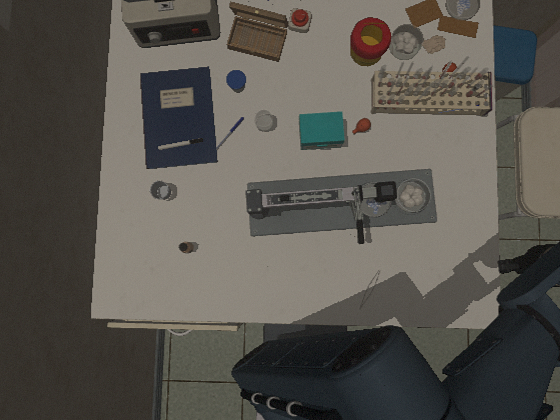

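```bash
python3 - <<'E'
from h import *
f=lambda u,v:(235+(u+.5)/3.7-.5,160+(v+.5)/3.7-.5)
g=lambda u,v:(235+(u+.5)/4.7-.5,150+(v+.5)/4.7-.5)
b=onz(ray(TOP,f(183,141)),.2005);b0=onz(ray(TOP,f(262,137)),.2005);print(b,np.linalg.norm(b-b0))
print(tri(ray(TOP,f(183,141)),ray(SC,g(218,230))), "start",tri(ray(TOP,f(262,137)),ray(SC,g(290,205))))
p=onz(ray(TOP,f(522,150)),.0205);l=b+.262*np.array([.1003,-.995,0]);print("lens",l,"petri",p,(l-p)[:2])
print("grip",onz(ray(TOP,f(463,265)),.227))
# petri/crystal edges before/after
a0=cv2.imread("pics/top0.png").astype(int);a1=cv2.imread("pics/top9f.png").astype(int)
print(np.abs(a0-a1)[180:220,150:200].mean(),np.abs(a0-a1)[235:255,175:200].mean(),np.abs(a0-a1)[195:215,360:392].mean(),np.abs(a0-a1)[178:214,415:432].mean())
E
```

```text
[0.58550571 0.09214249 0.2005    ] 0.05422195529203407
(array([0.58567149, 0.09208863, 0.19899913]), np.float64(0.00016339678860016255)) start (array([0.59037666, 0.03932648, 0.19846221]), np.float64(0.0029703061300418825))
lens [ 0.61178431 -0.16854751  0.2005    ] petri [ 0.6082402  -0.17360465  0.0205    ] [0.00354411 0.00505713]
grip [ 0.50307028 -0.09568205  0.227     ]
2.7813333333333334 2.7013333333333334 12.566145833333334 6.29520697167756
```

```bash
python3 -c "
from station import manip
print(manip.sense()['t'],manip.sign_off())"
```

```text
the job is handed in; nothing more can be done
12.9 None
```

I moved the lens over the petri dish and locked the boom with the toggle clamp, then handed the job in at 12.9 s; no verdict is reported.

I pressed the button in and dragged the boom off the middle hole. Then I pushed the cap by its end until it popped up in the column-side hole, and pushed the handle down to its stop. The arm was clear of everything at hand-in.

**Last checks from the camera images:**
- **Button:** it is about 54 mm from its starting hole. Its cap top triangulates to 199 mm, against 198.5 mm at the start, so it is fully up.
- **Lens:** it is about 6 mm from the petri dish's centre by my estimate, against the 12 mm limit. The petri centre comes from one top view before the move.
- **Clamp:** the grip is where the closed position should be. It stopped hard at 18 N with the tip at 235 mm, and in the top view after I lifted off it was still closed.
- **Bystanders:** the dishes, bottle and cup look unmoved in the top view. I did not measure the dishes' exact positions afterwards.

**One oddity:** just before the pop, the fingertip briefly held the cap down with about 6 N. I backed off and the button came up.

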